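# Settle a valve spring in the tester and hold it at its set length

## Task

Check the valve spring in the green bench tester: first swing the blue-handled lever all the way down to its stop to settle the spring and ease it back up to rest under control, without letting it fly up. Then press the lever down again until its steel bar is level with the orange clip on the white scale, and finish while holding it there with the gripper's fingers: do not let go. Leave the clip as it is set, and leave the other things on the bench alone.

Things in the scene. Friction and masses are not known exactly. Their poses are not given: they have to be found in the camera images.
- tester: green bench valve-spring tester, bolted down where it stands: base 150 mm (its x) by 200 mm (its y, from -95 to +105 mm) by 30 mm tall, column 50 x 45 mm at y = -45 mm up to 265 mm. Origin on the bench surface under the lever's pivot; z up, its y axis points from the pivot to the handle (level), the white scale is on its -x side of the lever. A spring and ram stand at y = +50 mm, between base and lever.
- pivot (a point): point on the lever's level pivot axis (the tester's x axis direction), in the lever's mid plane, 240 mm above the bench
- lever (a joint): lever angle in rad: 0 at rest (lever rises 0.30 rad above level towards the handle), grows as the handle is pressed down about the pivot; stop at 0.75 (0.45 rad below level). Sprung upwards: about 4 N on the handle's middle starts it, about 13 N holds it on the stop; it returns by itself and quickly if let go.
- handle_top (a point): middle of the top face of the lever's blue handle; it turns with the lever. The handle is a block 110 mm long along the lever (180 to 290 mm from the pivot), 36 mm wide, 24 mm thick, with a red ring at its inner end. This point lies 235 mm along the lever from the pivot and 12 mm off its centre line, on the upper side; the handle can be pressed from above with shut fingers, or pinched across its 36 mm.
- lever_mark (a point): point on the centre line of the lever's steel bar (14 mm tall, 12 mm wide), 150 mm from the pivot; turns with the lever
- clip_mark (a point): the spot, in the lever's mid plane 150 mm from the pivot, where lever_mark lies when the lever is exactly level with the orange clip. The clip is an orange block 14 mm tall (along the scale) and 34 mm long (142 to 176 mm from the pivot) sitting 22 mm to the -x side of that plane on the rim of the white scale; it stays put by friction
- clip (a joint): where the orange clip is set, as a lever angle in rad: the lever is exactly level with the clip when joint lever has this value
- spare_spring: loose spare valve spring standing on the mat, 37 mm diameter, 62 mm tall; origin under its centre
- valve: loose steel engine valve standing on its 38 mm head, stem 8 mm thick, 105 mm tall; origin under its centre
- spray_can: loose dark spray can with grey label, 58 mm diameter, 180 mm tall; origin under its centre
- grease_jar: loose white jar with green lid and blue label, 80 mm diameter, 75 mm tall; origin under its centre
- oil_bottle: loose amber bottle, 60 mm diameter, 160 mm tall; origin under its centre
- screwdriver: loose screwdriver with red handle, 200 mm long, lying flat along its own x; origin underneath
- wrench: loose steel wrench, 170 mm long, lying flat along its own x; origin underneath

How it is judged (in metres and radians):
On the way, in this order (a step that is already met when the one before it is completed fails the run):
1. the lever has been swung all the way down to its stop (value of joint lever above 0.715 rad), for 0.1 s.
2. the lever is back up at rest (value of joint lever below 0.04 rad), for 0.1 s.
At the end, for the whole second after the job is handed in: the lever's bar is held level with the orange clip, its centre line within 7 mm of the clip's (at the scale's rim), by the gripper's fingers pressing the lever with over 2 N; the clip is where it was set, within 6 mm (distance between lever_mark and clip_mark below 0.007 m and contact force between the fingers and lever above 2 N and distance of clip_mark from where it was at the start of the episode below 0.006 m); the arm keeps its last pose, push and grip.
It fails at once if the lever flies up (faster than 2.5 rad/s) (velocity of joint lever below -2.5 rad/s).
It fails at once if the orange clip is shifted by more than 6 mm (distance of clip_mark from where it was at the start of the episode above 0.006 m).
It fails at once if another thing on the bench is moved by more than 30 mm (distance of any of spare_spring, valve, spray_can, grease_jar, oil_bottle, screwdriver, wrench from where it was at the start of the episode above 0.03 m).
It also fails if it takes over 48 s, if anything falls off the work surface, if the arm or the gripper's body presses on something with over 40 N, if the wrist force passes 120 N, or if a joint passes its speed limit or range.

## Robot

A 7-joint arm with a two-finger parallel gripper is mounted at the origin on the work surface. World frame = base frame: x ahead of the robot, y to its left, z up, the work surface at z = 0. Lengths are in mm, angles in rad, forces in N, time in s.
With the tool pointing down it reaches from about 400 to 875 mm from the base axis. Payload 19.3 kg.
Tool frame: the origin (TCP) lies at the very end of the fingers, on their centre line; the grasp point (between the pads) lies 19 mm behind it (grip_point_offset is the z of the grasp point in the tool frame, in mm); z points along the fingers, x is the direction in which the jaws open and shut, and the axes are right-handed (so a half turn about z gives the same grasp; the last joint's range is limited). The gripper opens to 85 mm and grips with 20 to 120 N. Pads are 22 mm wide; open, the fingers measure 114 mm over their backs; the gripper's body (76 mm by 85 mm) begins 54 mm behind the grasp point. The pads swing forward as they close: fully open they stand 13 mm farther back than shut.
Start: joints at [-1.213, 0.521, -0.036, 1.599, 0.021, 1.021, -0.113], TCP at [259.311, 568.659, 231.291] pointing down, gripper open.
Joint ranges: [-2.91, 2.91], [-0.3, 2.13], [-1.5, 1.42], [0.17, 2.43], [-1.26, 4.41], [0.16, 1.93], [-2.52, 2.52]. Speed limits (rad/s): [1.89, 1.89, 2.39, 2.39, 3.01, 3.01, 3.01].

## Interface

Orientations are given as a 3x3 rotation matrix whose columns are the frame's x, y, z axes.
In Python, from workcell import movep, movel, goto_joints, open_gripper, clamp, wait, inverse_kinematics, read_state, camera, PlanningError, finish_job, grip_point_offset gives the robot as it stands. Calls block until the motion is done:
- movep(position, orientation): joint-space move of the TCP to a pose.
- movel(position, frame=None, max_speed=150, guard=None): straight line of the TCP; frame=None keeps the orientation; max_speed is the mean speed in mm/s. With guard (N) it stops when the force on the tool has changed by that much, and returns True; else False.
- goto_joints(angles): joint-space move.
- open_gripper() and clamp(): open the fingers fully, or close them until they stop; the grip force is fixed at half the most.
- wait(seconds).
- inverse_kinematics(position, orientation): joint angles nearest the present ones, or None.
- read_state(): the state.
- camera(name): name is "side" or "top" or "wrist"; returns a dict with "image" (384x512x3 uint8, blue, green, red), "range_z" (384x512 float32, mm along the optical axis (not along the pixel's ray), 0 where there is no reading), "fx", "fy", "cx", "cy" (pixels), "dist_coeffs" ([k1, k2, p1, p2, k3] as OpenCV has them; the pictures are not rectified), "cam_to_world" (4x4, takes a point from camera to world coordinates). Camera axes: x right, y up, looking along -z (the intrinsics and any distortion apply to the point x, -y, -z); pixel columns grow to the right and rows downward; lengths in mm; the calibration is good to about 2 mm. A picture is of the moment at which its call begins.
A pose or a line that the arm cannot do raises PlanningError and nothing moves.
- finish_job(): hands the job in, once; it reports no verdict.
The state is a dict: "time": time; "qpos": joint angles; "qvel": joint speeds; "joint_efforts": joint torques, N m; "eef_pos": TCP position; "tool_rot": TCP orientation; "ft_force": force on the tool from outside, world axes, zero at the start; "torque": the same for the moment, N m; "finger_gap": finger opening in mm.
Only numpy, scipy, OpenCV 4.12 (cv2) and the standard library are available. Lean on these libraries where they do the work, as an engineer would, in place of code of your own. Each camera call takes 0.05 s, during which the arm holds its last target. There are 200 camera calls.

## Working session

There is one attempt and no reset: what is moved stays moved. The work goes in short steps, each a Python script; the robot and the scene stay as the last script left them, time stands still between calls to the robot, and variables do not carry over. Pictures are saved under pics/ and viewed, about 8 in all and at most 12, crops included, and the job is handed in when it is done.

```bash
ls; mkdir -p pics; cat > h.py <<'E'
import numpy as np, cv2
from workcell import *
def cloud(c):
    h,w=c["range_z"].shape
    v,u=np.mgrid[0:h,0:w]
    K=np.array([[c["fx"],0,c["cx"]],[0,c["fy"],c["cy"]],[0,0,1.]])
    p=cv2.undistortPoints(np.stack([u,v],-1).reshape(-1,1,2).astype(np.float64),K,np.array(c["dist_coeffs"],float)).reshape(h,w,2)
    z=c["range_z"].astype(float)
    P=np.stack([p[...,0]*z,-p[...,1]*z,-z,np.ones_like(z)],-1)@np.array(c["cam_to_world"]).T
    P=P[...,:3]; P[z==0]=np.nan
    return P
E
python3 - <<'E'
from h import *
ims=[]
for n in ["side","top"]:
    c=camera(n); np.savez(f"{n}0.npz",**c); cv2.imwrite(f"pics/{n}0.png",c["image"])
    print(n,np.array(c["cam_to_world"]).round(2).tolist(),c["fx"])
s=read_state();print(s["time"],s["tool_rot"],s["ft_force"],s["finger_gap"],grip_point_offset)
E
```

```text
pics
side [[-0.91, 0.3, -0.29, 177.53], [-0.42, -0.68, 0.6, 691.25], [-0.02, 0.67, 0.74, 1034.91], [0.0, 0.0, 0.0, 1.0]] 426.5101411485419
top [[-0.06, 0.98, -0.2, 262.78], [-1.0, -0.06, 0.01, 27.43], [-0.0, 0.2, 0.98, 1459.61], [0.0, 0.0, 0.0, 1.0]] 471.3356254568004
0.1 [[ 4.14799674e-01  9.09912681e-01 -3.78438231e-04]
 [ 9.09912209e-01 -4.14799844e-01 -9.28490812e-04]
 [-1.00182168e-03  4.07921192e-05 -9.99999497e-01]] [-0.65130867 -0.06377654 -0.55228081] 85.54134374131462 -18.700000000000003
```

View pics/side0.png

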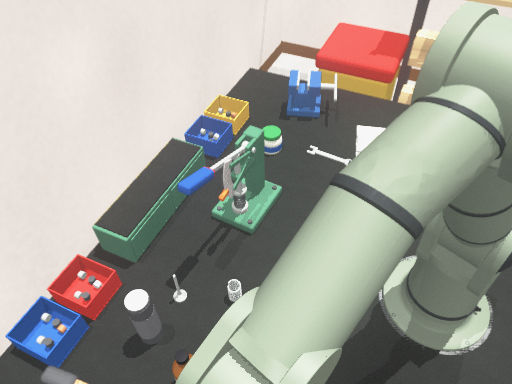

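View pics/top0.png

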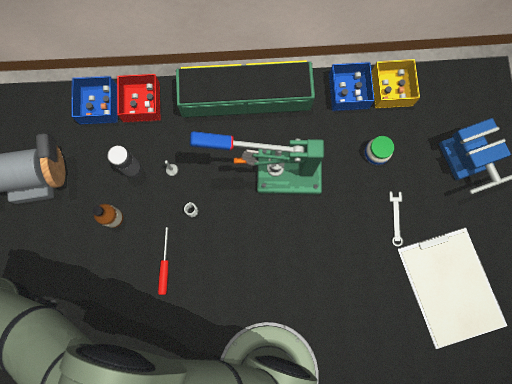

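The side view shows the lever at rest, with the blue handle at (198,180) and the orange clip at (224,195). In the top view the handle is at (212,140), the clip at (240,160) and the column at about (310,150). Next I turn these into positions.

```bash
cat > m.py <<'E'
from h import *
C={n:dict(np.load(f"{n}0.npz")) for n in ["side","top"]}
def stats(P): 
    m=np.nanmean(P,0); _,s,V=np.linalg.svd(P-m,full_matrices=False); return m.round(1),(s/np.sqrt(len(P))).round(1),V[0].round(3)
for n,c in C.items():
    P=cloud(c); hsv=cv2.cvtColor(c["image"],cv2.COLOR_BGR2HSV); H,S,V=[hsv[...,i].astype(int) for i in range(3)]
    ok=np.isfinite(P[...,0])
    roi=np.zeros_like(ok)
    if n=="side": roi[120:240,170:290]=1
    else: roi[125:200,185:330]=1
    for name,m in dict(blue=(abs(H-112)<14)&(S>120),orange=(H>5)&(H<20)&(S>150)&(V>90),red=((H<4)|(H>175))&(S>140),white=(S<40)&(V>120),green=(abs(H-75)<18)&(S>60)).items():
        m=cv2.erode((m&ok&roi).astype(np.uint8),np.ones((3,3)) if name in("blue","green") else np.ones((1,1)))>0
        if m.sum()<4: print(n,name,m.sum()); continue
        Q=P[m]; 
        if name=="green":
            T=Q[abs(Q[:,2]-30)<6]; print(n,"base",cv2.minAreaRect(T[:,:2].astype(np.float32)),len(T), np.median(T[:,2]))
            T=Q[abs(Q[:,2]-265)<8]; 
            if len(T)>4: print(n,"col",cv2.minAreaRect(T[:,:2].astype(np.float32)),len(T), np.median(T[:,2]))
        else: print(n,name,m.sum(),*stats(Q),np.nanpercentile(Q,[3,97],axis=0).round(1).tolist())
        if name=="orange": print(Q.round(0).astype(int).tolist(), np.argwhere(m)[:,::-1].tolist())
E
python3 m.py
python3 - <<'E'
import cv2
a=cv2.imread("pics/side0.png")[120:235,165:295];cv2.imwrite("pics/sc.png",cv2.resize(a,None,fx=5,fy=5,interpolation=cv2.INTER_CUBIC))
E
```

```text
side blue 1142 [ 752.8 -155.9  143.4] [277.5  41.1  21.9] [-0.386  0.782  0.489] [[600.9, -381.3, 8.7], [908.7, 162.2, 334.3]]
side orange 42 [601.   27.9 198.2] [112.6   7.3   4.5] [-0.438  0.857  0.272] [[583.4, -300.4, 96.2], [761.3, 60.2, 210.9]]
[[834, -404, 55], [810, -400, 66], [596, 37, 211], [593, 36, 211], [598, 39, 209], [595, 39, 210], [585, 35, 211], [583, 33, 209], [596, 43, 209], [583, 38, 210], [584, 31, 203], [597, 47, 208], [586, 39, 205], [585, 35, 202], [598, 49, 207], [586, 45, 207], [586, 40, 203], [597, 52, 207], [585, 47, 206], [584, 44, 204], [596, 59, 209], [595, 55, 206], [593, 53, 205], [585, 52, 208], [585, 47, 202], [596, 59, 206], [594, 57, 205], [589, 60, 210], [588, 53, 204], [587, 50, 201], [597, 59, 201], [592, 61, 206], [590, 60, 205], [587, 60, 206], [587, 55, 202], [585, 54, 201], [594, 59, 199], [591, 59, 200], [588, 58, 201], [587, 56, 199], [588, 60, 198], [586, 58, 198]] [[225, 120], [230, 120], [223, 190], [224, 190], [222, 191], [223, 191], [227, 191], [228, 191], [222, 192], [227, 192], [228, 192], [221, 193], [226, 193], [227, 193], [220,
[... 2412 characters left out ...]
, 161], [245, 161], [234, 162], [235, 162], [236, 162], [237, 162], [238, 162], [239, 162], [240, 162], [241, 162], [242, 162], [243, 162], [244, 162], [245, 162], [234, 163], [235, 163], [236, 163]]
top red 21 [642.9  63.7 201.4] [149.3  12.    1.2] [ 0.28   0.021 -0.96 ] [[600.5, 60.3, -6.0], [721.1, 72.2, 306.9]]
top white 546 [602.2 -40.5 224. ] [88.9 45.7 10.1] [0.062 0.249 0.967] [[581.6, -118.5, 37.6], [617.7, 48.9, 297.2]]
top base ((592.756591796875, -104.15304565429688), (193.4846954345703, 131.62799072265625), 84.60104370117188) 1212 29.407997581504333
top col ((598.6710815429688, -90.78854370117188), (167.4671630859375, 46.97443771362305), 88.10893249511719) 408 263.0688678051862
```

View pics/sc.png

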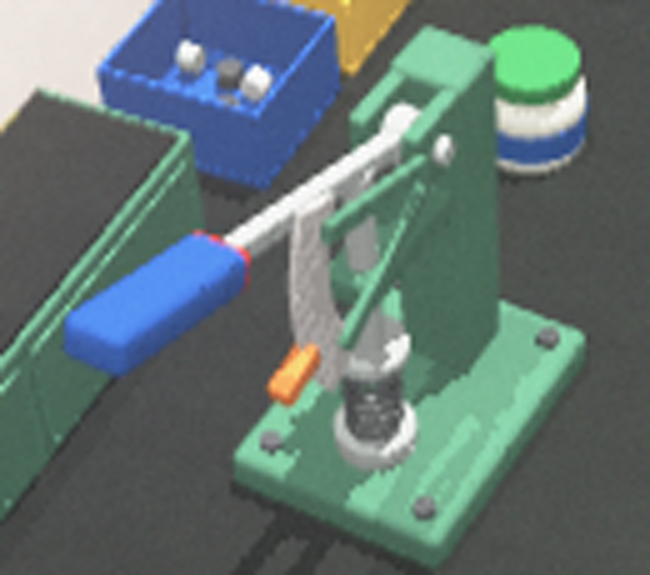

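The crop gives a clear view of the lever, the handle, the red ring and the clip (orange at about (295,375) in the crop). I fit box models of the handle and clip to the colour masks, separately for each camera so that calibration offsets cancel.

```bash
cat > fit.py <<'E'
from h import *
from scipy.optimize import minimize
SS=4
def project(c,X):
    T=np.linalg.inv(c["cam_to_world"]); Y=X@T[:3,:3].T+T[:3,3]; Y=Y*[1,-1,-1]
    K=np.array([[c["fx"],0,c["cx"]],[0,c["fy"],c["cy"]],[0,0,1.]])
    return cv2.projectPoints(Y,np.zeros(3),np.zeros(3),K,np.array(c["dist_coeffs"],float))[0][:,0]
def box(piv,yaw,up,xr,rr,hr):   # up = elevation angle of the radial direction
    d=np.array([np.cos(yaw),np.sin(yaw),0]); xt=np.array([d[1],-d[0],0]); k=np.array([0,0,1.])
    u=np.cos(up)*d+np.sin(up)*k; n=-np.sin(up)*d+np.cos(up)*k
    return np.array([piv+a*xt+r*u+h*n for a in xr for r in rr for h in hr])
def iou(c,X,soft,roi):
    u0,v0,u1,v1=roi; p=(project(c,X)-[u0,v0]+0.5)*SS
    m=np.zeros(((v1-v0)*SS,(u1-u0)*SS),np.uint8); cv2.fillConvexPoly(m,cv2.convexHull((p*16).astype(np.int32)),255,shift=4)
    m=cv2.resize(m,(u1-u0,v1-v0),interpolation=cv2.INTER_AREA)/255.
    s=soft[v0:v1,u0:u1]; return np.minimum(m,s).sum()/np.maximum(m,s).sum()
def best(f,x0,step):
    x0=np.array(x0,float); S=np.vstack([x0]+[x0+np.eye(len(x0))[i]*step[i] for i in range(len(x0))])
    r=minimize(f,x0,method="Nelder-Mead",options=dict(initial_simplex=S,maxiter=600,xatol=1e-3,fatol=1e-5)); return r.x,r.fun
def masks(c):
    hsv=cv2.cvtColor(c["image"],cv2.COLOR_BGR2HSV); H,S,V=[hsv[...,i].astype(int) for i in range(3)]
    red=((H<4)|(H>175))&(S>110)
    return (((abs(H-112)<14)&(S>110))|red).astype(float), ((H>4)&(H<22)&(S>110)&(V>80)).astype(float)
if __name__=="__main__":
  for n,rb,ro in [("side",(172,155,222,200),(205,180,235,206)),("top",(183,125,240,155),(228,150,252,168))]:
    c=dict(np.load(f"{n}0.npz")); b,o=masks(c)
    x,f=best(lambda p:-iou(c,box(p[:3],p[3],.3,(-18,18),(180,290),(-12,12)),b,rb),[599.8,-104.1,240,1.4943],[4,4,4,.03])
    print(n,x.round(3),f)
    for piv,yaw in ((x[:3],x[3]),):
        y,g=best(lambda p:-iou(c,box(piv,yaw,-p[0],(-22-p[1],-22+p[1]),(142,176),(-7,7)),o,ro),[.25,7],[.05,2]); print("  clip down angle, halfwidth",y.round(3),g,"lever angle",.3+y[0])
        y,g=best(lambda p:-iou(c,box(piv,yaw,-p[0],(-22-7+p[1],-22+7+p[1]),(142+p[2],176+p[2]),(-7,7)),o,ro),[.25,0,0],[.05,3,3]); print("  free",y.round(3),g)
E
python3 fit.py
python3 - <<'E'
from h import *
C=dict(np.load("top0.npz"));P=cloud(C)
Q=P[60:120,175:315].reshape(-1,3);Q=Q[np.isfinite(Q[:,0])&(Q[:,2]>25)];print("box min x",np.percentile(Q[:,0],[1,5]),"z",np.percentile(Q[:,2],[50,99]))
for th in (0,.4,.75):
    a=.3-th;d=np.array([.0764,.997,0]);u=np.cos(a)*d+[0,0,np.sin(a)];nn=-np.sin(a)*d+[0,0,np.cos(a)]
    p=np.array([599.5,-104.5,240])+235*u+12*nn
    xt=np.array([.997,-.0764,0])
    for X in (u,-u,xt,-xt):
        R=np.c_[X,np.cross(-nn,X),-nn];print(th,p.round(),inverse_kinematics(p,R))
E
```

```text
side [ 603.352 -108.299  243.661    1.506] -0.7786444165539976
  clip down angle, halfwidth [0.245 5.644] -0.7190219282979465 lever angle 0.5451200246810913
  free [ 0.269  1.713 -3.898] -0.696529843347214
top [ 604.899 -111.18   241.356    1.51 ] -0.8638933316442066
  clip down angle, halfwidth [0.253 7.141] -0.7386516366789507 lever angle 0.5529388427734375
  free [ 0.251 -0.527  1.388] -0.7521963710211468
box min x [795.6314822  797.03098666] z [111.2652509  119.19486844]
0 [616. 116. 321.] [-0.23994436  0.43341574  0.16105719  1.55756086 -0.40234493  1.13475039
  1.56704699]
0 [616. 116. 321.] [-0.53132116  0.48975318  0.60610156  1.57325778 -0.61623246  1.20742691
 -1.39159019]
0 [616. 116. 321.] [-0.47019386  0.47061313  0.50751812  1.57011389 -0.56672447  1.18637581
  0.13694373]
0 [616. 116. 321.] [ 0.61898326  0.71630878 -1.2723567   1.51089863  0.45773541  1.22105234
  2.43711467]
0.4 [617. 130. 228.] [-0.38371876  0.55248358  0.05316345  1.56272784  0.07260363  1.06846489
  1.12013768]
0.4 [617. 130. 228.] [-0.78206438  0.6547373   0.70143111  1.58533617 -0.35005901  1.08005806
 -1.65892973]
0.4 [617. 130. 228.] [-0.61896773  0.58763715  0.41994176  1.57648864 -0.15354451  1.05727637
 -0.25773538]
0.4 [617. 130. 228.] [-0.13974824  0.56651836 -0.31860286  1.54799488  0.28699485  1.11529173
  2.51456881]
0.75 [616. 112. 149.] [-0.53191702  0.73215665  0.09579719  1.54871876  0.35700062  1.12553378
  0.84343123]
0.75 [616. 112. 149.] [-0.91029051  0.87928671  0.76279392  1.57124479 -0.16939072  1.04694188
 -1.85804926]
0.75 [616. 112. 149.] [-0.77198946  0.79285068  0.49781882  1.56343003  0.06408908  1.05491621
 -0.48538275]
0.75 [616. 112. 149.] [-0.2971205   0.73987177 -0.28151517  1.53375074  0.58966424  1.23531117
  2.23492746]
```

```bash
cat > p.py <<'E'
from h import *
PIV=np.array([601.5,-107,240.]); YAW=1.50
def pose(th,off=0,r=235):
    a=.3-th; d=np.array([np.cos(YAW),np.sin(YAW),0]); k=np.array([0,0,1.]); xt=np.array([d[1],-d[0],0])
    u=np.cos(a)*d+np.sin(a)*k; n=-np.sin(a)*d+np.cos(a)*k
    return PIV+r*u+(12+off)*n, np.c_[xt,np.cross(-n,xt),-n]
def rep(t=""):
    s=read_state(); print(t,round(s["time"],2),np.round(s["eef_pos"],1),np.round(s["ft_force"],1))
E
python3 - <<'E'
from p import *
clamp()
s=read_state(); p=np.array(s["eef_pos"]); movel(p+[0,0,140],max_speed=250)
movep(*pose(0,80)); rep("above")
movel(*pose(0,20),max_speed=120); rep("near")
print(movel(*pose(0,-10),max_speed=40,guard=3)); rep("contact")
s=read_state(); q,R=pose(0); print("off-normal of tip", np.dot(s["eef_pos"]-q,-R[:,2]), s["finger_gap"])
for n in ["side","top","wrist"]:
    c=camera(n); cv2.imwrite(f"pics/{n}1.png",c["image"]); np.savez(f"{n}1.npz",**c)
a=[cv2.imread(f"pics/{n}1.png") for n in ("side","top","wrist")]
cv2.imwrite("pics/m1.png",cv2.resize(np.vstack([np.hstack(a[:2]),np.hstack([a[2],a[2]*0])]),(800,600)))
E
```

```text
above 3.73 [615.3  91.2 397.2] [-0.1 -0.  -0.5]
near 4.38 [616.9 107.4 340.6] [ 0.3 -0.4  0. ]
True
contact 4.95 [617.1 114.5 318.1] [0.1 0.7 4.8]
off-normal of tip -2.966416248101365 0.2585588754751558
```

View pics/m1.png

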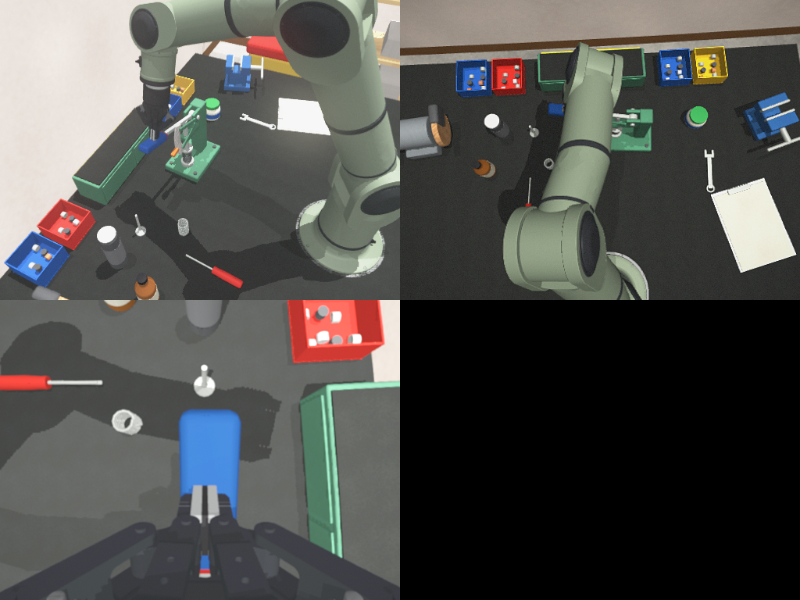

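In the wrist view the shut fingers sit centred on the blue handle, and the side camera still sees the bar and clip. Next is the full stroke down to the stop and a slow return.

```bash
python3 - <<'E'
from p import *
for th in (.17,.34,.51,.68): movel(*pose(th),max_speed=120); rep(th)
print(movel(*pose(.83),max_speed=50,guard=14)); rep("stop"); wait(.3); rep("stop")
s=read_state(); e=s["eef_pos"]
for th in np.arange(.6,.82,.01):
    pass
d=e-PIV; h=np.hypot(d[0],d[1]); print("theta from tip", .3-(np.arctan2(d[2],h)-np.arctan2(12,235)), np.hypot(h,d[2]))
c=camera("side"); cv2.imwrite("pics/side2.png",c["image"]); np.savez("side2.npz",**c)
E
python3 -c "
import cv2;a=cv2.imread('pics/side2.png')[110:240,150:300];cv2.imwrite('pics/s2c.png',cv2.resize(a,None,fx=4,fy=4,interpolation=cv2.INTER_CUBIC))"
```

```text
0.17 5.57 [617.7 124.7 282.8] [-2.2  4.4  6.8]
0.34 6.05 [618.  128.3 243.4] [-2.9  5.3  8.1]
0.51 6.53 [617.9 125.4 203.4] [-3.8  7.7  8.4]
0.68 7.02 [617.3 115.7 164.4] [-2.6  9.3 10. ]
True
stop 7.51 [617.2 108.3 146.5] [-10.8   9.   33.1]
stop 7.81 [617.2 108.5 146.8] [-6.6  7.1 25.4]
theta from tip 0.7581711182275999 235.25489387102675
```

View pics/s2c.png

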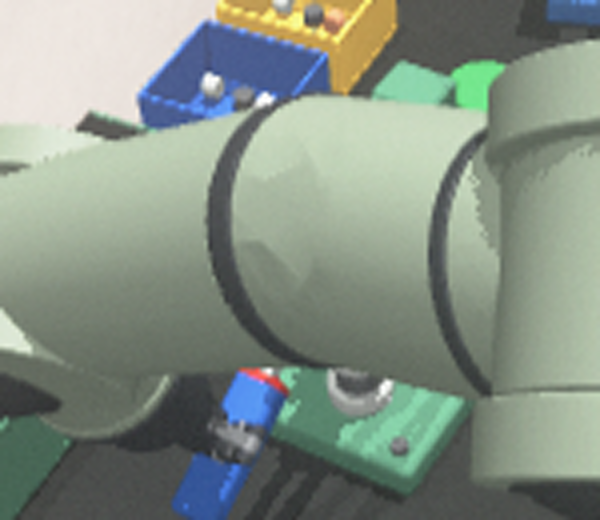

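The force jump (33 N) and a tip angle of 0.758 (stop is 0.75) show the lever is on its stop. The arm hides the clip here. Next I ease the lever up and take a side picture near the clip's level on the way.

```bash
python3 - <<'E'
from p import *
for th in (.56,.40,.25,.12,.03): 
    movel(*pose(th),max_speed=70); rep(th)
    if th==.56: c=camera("side"); cv2.imwrite("pics/side3.png",c["image"]); np.savez("side3.npz",**c)
movel(*pose(0,8),max_speed=30); wait(.4); rep("rest")
c=camera("side"); cv2.imwrite("pics/side4.png",c["image"])
E
python3 -c "
import cv2
L=[cv2.resize(cv2.imread(f'pics/side{i}.png')[110:230,160:290],None,fx=3,fy=3,interpolation=cv2.INTER_CUBIC) for i in (3,4)]
cv2.imwrite('pics/s34.png',cv2.hconcat(L))"
```

```text
0.56 8.7 [618.2 122.5 192.9] [-1.4  4.8  9.6]
0.4 9.43 [618.7 126.5 230.5] [0.9 1.7 8.7]
0.25 10.08 [618.7 125.  265.9] [ 1.7 -1.4  6. ]
0.12 10.67 [618.1 119.7 295.7] [ 1.7 -4.8  3.8]
0.03 11.12 [617.5 114.7 315.1] [ 2.1 -3.5  4. ]
rest 12.17 [617.  111.1 328.5] [ 0.4 -0.4  0.2]
```

View pics/s34.png

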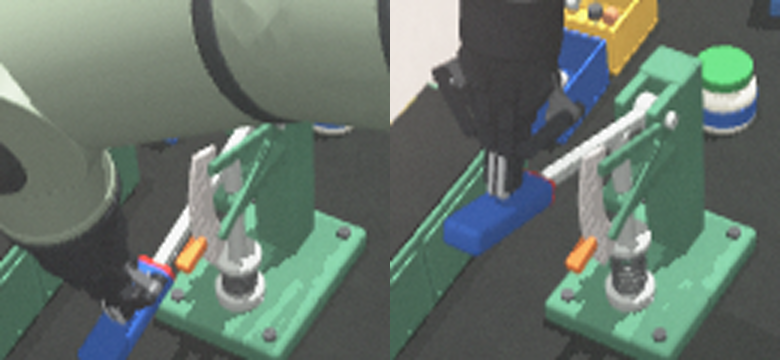

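The left picture shows the bar just beside the clip (orange at (193,255), ring at (155,265)). The right one shows the lever back at rest with the fingers clear. Now I press to the clip's level and compare the top faces of bar and clip.

```bash
cat > chk.py <<'E'
from p import *
def tip():
    e=np.array(read_state()["eef_pos"])-PIV; h=np.hypot(e[0],e[1]); return .3-(np.arctan2(e[2],h)-np.arctan2(12,235))
def check(name):
    rep("hold"); print("tip angle",tip().round(4))
    c=camera("side"); cv2.imwrite(f"pics/{name}.png",c["image"]); np.savez(f"{name}.npz",**c)
    P=cloud(c)-PIV; d=np.array([np.cos(YAW),np.sin(YAW)]); y=P[...,:2]@d; x=P[...,0]*d[1]-P[...,1]*d[0]; z=P[...,2]
    hsv=cv2.cvtColor(c["image"],cv2.COLOR_BGR2HSV); roi=np.zeros(y.shape,bool); roi[110:230,160:290]=1
    H,S,V=[hsv[...,i].astype(int) for i in range(3)]
    bar=roi&(S<60)&(V>110)&(abs(x)<10)&(y>110)&(y<180)&(z>-75)&(z<15)
    clip=roi&(H>4)&(H<22)&(S>110)&(V>80)&(y>125)&(y<185)
    for n,m in (("bar",bar),("clip",clip)):
        print(n,m.sum(),"x,y,z",np.c_[x[m],y[m],z[m]].mean(0).round(1)); 
        el=np.arctan2(-z[m],y[m]); print("   elevation down: quartiles",np.percentile(el,[10,25,50,75,90]).round(3))
        if m.sum()>8: print("   line",np.polyfit(y[m]-150,z[m],1).round(3))
    b,o=masks(c); piv=np.array([603.35,-108.3,243.66])
    y_,g=best(lambda p:-iou(c,box(piv,1.506,-p[0],(-27.6,-16.4),(142,176),(-7,7)),o,(205,180,235,206)),[.25],[.05]); print("clip silhouette",y_+.3,g)
    s=((S<60)&(V>110)&roi).astype(float)
    return c
from fit import *
E
python3 - <<'E'
from chk import *
movel(*pose(0,-1),max_speed=25)
for th in (.18,.36,.50,.565): movel(*pose(th),max_speed=80)
wait(.3); check("side5")
a=cv2.imread("pics/side5.png")[150:225,180:265]; cv2.imwrite("pics/s5c.png",cv2.resize(a,None,fx=8,fy=8,interpolation=cv2.INTER_CUBIC))
E
```

```text
hold 15.27 [617.9 123.  190.8] [-1.9  6.3  9.2]
tip angle 0.5614
bar 103 x,y,z [ -0.  144.5 -34.2]
   elevation down: quartiles [0.204 0.214 0.227 0.242 0.27 ]
   line [ -0.261 -35.619]
clip 60 x,y,z [-22.4 152.9 -33.6]
   elevation down: quartiles [0.193 0.197 0.208 0.234 0.255]
   line [ -0.243 -32.948]
clip silhouette [0.54609375] -0.6297826086956523
```

View pics/s5c.png

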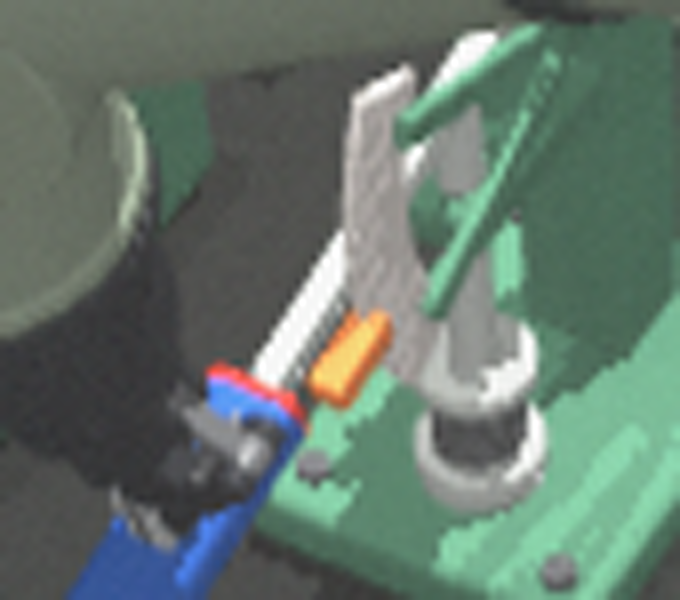

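The crop shows the bar's top face (about (310,310)) level with the orange clip (about (350,355)), and the fingers on the handle. All the estimates agree within about 3 mm: lever 0.553 from the tip, clip 0.545 to 0.553 from the fits, and a depth difference of 2 to 3 mm. I'm handing in while holding.

```bash
python3 - <<'E'
from chk import *
rep("before"); print(tip()); finish_job()
E
```

```text
before 15.32 [617.9 123.  190.7] [-2.2  5.9  9.9]
0.5614616118197533
the job is handed in; nothing more can be done
```

I handed the job in at 15.3 s with the shut fingers still pressing the lever level with the clip. No verdict was reported, so the checks below are my own measurements.

- **First stroke:** I pressed the lever down until the force jumped to about 33 N at a tip angle of 0.758 rad (the stop is 0.75). I then eased it back up at about 70 mm/s or less, with the fingers following. The fingers then lifted clear at near-zero force, and the side picture showed the lever at rest.
- **Final hold:** The lever is at about 0.553 rad, read from the tip and corrected using the stop reading. The fingers press on it with about 11 N.
- **Clip level:** The camera fits put the clip at 0.545 rad (side) and 0.553 rad (top). A repeat side fit during the hold gave 0.546 rad, so the clip had not moved measurably.
- **Disagreement:** The depth comparison put the bar about 1.6 to 2.7 mm lower than the clip, part of which comes from mixing bar faces. That is within the 7 mm tolerance, so I made no correction.
- **Other things on the bench:** I planned the moves clear of them, but took no picture of all of them after the final press to confirm they stayed put.

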